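# Free the seized transit bolt of the bench shaker

## Robot

A 6-joint arm with a two-finger parallel gripper is mounted at the origin on the work surface. World frame = base frame: x ahead of the robot, y to its left, z up, the work surface at z = 0. Lengths are in m, angles in rad, forces in N, time in s.
With the tool pointing down it reaches from about 0.425 to 0.95 m from the base axis. Payload 3.5 kg.
Tool frame: the origin (TCP) lies at the very end of the fingers, on their centre line; the grasp point (between the pads) lies 19 mm behind it (grip_depth is the distance from the TCP to the grasp point, in m); x points along the fingers, z is the direction in which the jaws open and shut, and the axes are right-handed (so a half turn about x gives the same grasp; the last joint's range is limited). The gripper opens to 85 mm and grips with 20 to 120 N. Pads are 22 mm wide; open, the fingers measure 114 mm over their backs; the gripper's body (76 mm by 85 mm) begins 54 mm behind the grasp point. The pads swing forward as they close: fully open they stand 13 mm farther back than shut.
Start: joints at [-1.334, 0.286, 1.577, -0, 1.279, -0.15], TCP at [0.255, -0.625, 0.231] pointing down, gripper open.
Joint ranges: [-2.77, 2.77], [-0.9, 2.22], [0.21, 2.48], [-1.53, 4.67], [0.24, 2.81], [-2.84, 2.84]. Speed limits (rad/s): [2.79, 2.79, 3.14, 3.14, 3.14, 3.14].

## Interface

Orientations are given as a unit quaternion [x, y, z, w].
In Python, from plant import get_state, read_camera, calibration, sign_off, recognise, grip_depth gives the robot as it stands. The module is installed in compiled form; this text tells all that it offers.
- The arm moves only by the tool servo_tool, never from a script. Its argument "deltas" is a list that holds one entry, the list of rows, each a list of 4 numbers: the shift along the world's x, y, z scaled (see below), then the turn about the world's z scaled (see below). In form: [[[tx, ty, tz, spin], ...]]. A call has exactly 5 rows; each row is the pose to reach, as a shift and turn from the pose commanded when the call began; what a row does not reach only later rows make up. The controller multiplies each number of a shift by 10 cm and each number of a turn by 90 degrees. A row lasts 1/10 s, in which the tool goes at most 50 mm and 8.59 degrees, less where a joint would pass 70% of its speed; a pose out of reach is approached as far as the arm can. A call with a number of a shift or a turn outside -1 to 1 is refused whole. A call with a gripper value outside its range is refused whole. "claw" is the gripper's target within -1 to 1 (fully open at 1, half-way at 0, shut at -1), set as the call begins (left out, the last holds). The fingers move at their own pace and stop on an object; "force" is the grip in N (left out, the last holds). Time passes only in rows, so rows that repeat a pose let the fingers close, or fill a call up. It gives the time, the measured TCP pose, the force and the opening at its end, in the units of the state.
- get_state(): the state, without advancing time (a new reading comes with each control period).
- read_camera(name): name is "side" or "top"; returns the picture (384x512x3 uint8, blue, green, red); there is no depth.
- calibration(name): a dict with "intrinsics" (3x3 intrinsics, pixels), "R" (3x3) and "t" (3): a world point X has camera coordinates R X + t. Camera axes: x right, y down, z forward; pixel columns grow to the right and rows downward; lengths in m; the calibration is good to about 2 mm. A picture is of the moment at which its call begins. calibration takes no time and is no camera call.
- sign_off(): hands the job in, once; it reports no verdict.
Trained networks look in the newest picture that a camera, given by its name, has taken for a name from the list of things; names that differ only in an ending like _2 or _b are one class to them, and where a whole thing is asked for, a point or a joint stands for the part that bears it (a point fixed in the world has none). Each returns a list of dicts, best first, with "p" (0 to 1); they miss things now and then, are a little off and sometimes report something else, mostly with a low value. They report only what shows in the picture. A call takes as long as a camera call. They do not tell look-alikes from the thing itself.
- recognise(camera, query): "at" ([x, y, z] in m, in world coordinates, good to about 4 mm: the middle of the surface that is visible of it).
The state is a dict: "time": time; "qpos": joint angles; "dq": joint speeds; "joint_efforts": joint torques, N m; "eef_pos": TCP position; "tcp_rot": TCP orientation; "contact_force": force on the tool from outside, world axes, zero at the start; "wrist_torque": the same for the moment, N m; "opening": opening from 0.0 (shut) to 1.0 (fully open).
Only numpy, scipy, OpenCV 4.12 (cv2) and the standard library are available. Lean on these libraries where they do the work, as an engineer would, in place of code of your own. Each camera call takes 0.05 s, during which the arm holds its last target. There are 200 camera calls.

## Task

The shaker's transit bolt has rusted up and lost its handle. Fit the loose bar handle with the square bore fully down onto the bolt's square spigot, then work the bolt free with short strokes to and fro (it will not come in one pull) until it runs, and draw it right back to its stop so that it is clear of the platform's keeper. Leave the handle seated on the spigot, and do not shift or tip the bottles, the dish or the round knob.

Things in the scene. Friction and masses are not known exactly. Their poses are not given: they have to be found in the camera images.
- handle_mid (a point): loose bar handle, black plastic, 68 mm long (its x), 24 mm wide (y), 30 mm high (z), round ends, about 0.09 kg, lying flat on the bench at any yaw; a 13 mm square bore with chamfered mouths runs vertically right through its middle, sides parallel to x and y. The point is its centre, 15 mm above its underside.
- spigot_foot (a point): foot of the square steel spigot, in the middle of the top of the bolt's carriage (32 mm in x, 34 in y), 66 mm above the bench; a seated handle's underside rests here. Axes are the shaker's: the spigot's sides are parallel to x and y, and the bolt is drawn towards +y. Moves with the bolt; its rod (10 mm thick) and guides lie below this height.
- spigot_top (a point): tip of the spigot, 18 mm above its foot: 11 mm square, the top 2 mm stepped in to 8.5 mm
- bolt (a joint): bolt travel in m: 0 shot, 0.062 drawn to its stop; starts at 0 to 0.005. Seized: at first it drags (5 to 10 N) between 0 and 0.015 and stops hard there; more force does not help. Each slow stroke to the other end of this play, past 0.012 and back below 0.003, loosens it a step, and the 2nd, 3rd or 4th pull to + runs on past 0.015 to the stop, then against 3 N. It stays where it is left.
- shaker: grey bench shaker, fixed; origin on the bench under the middle of its 250 mm width, x away from its front. Apron x -130 to -50 mm, 50 mm high; body behind it to x 170; platform x -45 to 165, y -125 to 125, top 91.5 mm above the bench. The rusty bolt lies along y on the apron at x = -90, its spigot at y = -30 mm plus the travel.
- keeper (a point): middle of the top of the keeper lug, fixed to the platform, 14 mm wide in the shaker's y, standing on the bolt's line at shaker y = -97 mm and 90 mm above the bench; an arm of the same height and width joins it to the platform behind it.
- bottle_a_mid (a point): bystander: upright glass bottle, blue cap, 66 mm diameter, 145 mm high, loose on the shaker's platform on the keeper's side (-y); the point is its centre. Its top is about 237 mm above the bench.
- bottle_b_mid (a point): bystander: the same bottle on the platform's other (+y) side; the point is its centre
- round_knob_mid (a point): bystander: round black knob, 42 mm diameter, 24 mm high, with a round 10 mm bore that does not fit the spigot, on the bench; the point is its centre
- dish_mid (a point): bystander: white ceramic dish, 72 mm across the rim, 40 mm high, on the bench; the point is its centre
- tube_rack: obstacle: white rack with six capped tubes, fixed to the bench, 90 mm (x) by 50 mm (y), 64 mm high; origin at the middle of its underside
- pod_top (a point): middle of the top of the shaker's switch pod, a fixed block 50 mm in the shaker's x and 22 mm in y, standing on the apron at shaker y = 113 mm, its top 115 mm above the bench: the other end of the bolt's slot
Mind the look-alikes: they are no part of the job. What is shaped like the part that bears round_knob_mid but red is not meant. What is shaped like the part that bears bottle_a_mid but orange is not meant.

How it is judged:
By the outcome, as a careful person would: the job done as asked, in the order asked, and still so for the second after the job is handed in, with the robot touching nothing.
It also fails if it takes over 67 s, if anything falls off the work surface, if the arm or the gripper's body presses on something with over 40 N, if the wrist force passes 120 N, or if a joint passes its speed limit or range.

## Working session

There is one attempt and no reset: what is moved stays moved. The work goes in short steps, Python scripts to look and compute and a tool call to move; the robot and the scene stay as the last step left them, time stands still between calls to the robot, and variables do not carry over. Pictures are saved under pics/ and viewed, about 8 in all and at most 12, crops included, and the job is handed in when it is done.

Besides the shell and the picture viewer there is one more tool, called after "Call:" in YAML: its name, and indented under it one key for each argument. servo_tool: Moves the arm, as the interface text tells. Its arguments: {"type":"object","properties":{"deltas":{"type":"array"},"claw":{"type":"number"},"force":{"type":"number"}},"required":["deltas"]}

```bash
mkdir -p pics
cat > h.py <<'E'
import numpy as np, cv2
from plant import *
def proj(cam,X):
    c=calibration(cam); p=np.array(c["intrinsics"])@(np.array(c["R"])@np.array(X)+np.array(c["t"])); return p[:2]/p[2]
def ray(cam,uv,z):
    c=calibration(cam); R=np.array(c["R"]);t=np.array(c["t"])
    d=R.T@np.linalg.solve(np.array(c["intrinsics"]),[uv[0],uv[1],1]); o=-R.T@t
    return o+d*(z-o[2])/d[2]
E
python3 - <<'E'
from h import *
a=read_camera("top");b=read_camera("side")
cv2.imwrite("pics/top.png",a);cv2.imwrite("pics/side.png",b)
s=get_state();print(s["time"],s["eef_pos"],s["tcp_rot"],s["opening"],grip_depth)
for c in("top","side"):
  cal=calibration(c);print(c,(-np.array(cal["R"]).T@np.array(cal["t"])).round(3),np.array(cal["intrinsics"])[0,0])
  for q in["handle_mid","spigot_foot","spigot_top","shaker","keeper","bottle_a_mid","round_knob_mid","dish_mid","tube_rack","pod_top"]:
    for r in recognise(c,q)[:3]: print(c,q,np.round(r["at"],3),round(r["p"],2),proj(c,r["at"]).round())
print(get_state()["time"])
E
```

```text
0.1 [ 0.25451794 -0.62452221  0.23006379] [ 0.39509795  0.58734319 -0.39405234  0.58621527] 1.001872469883478 0.0187
top [0.518 0.009 0.967] 363.945400783651
top handle_mid [ 0.588 -0.346  0.034] 0.78 [397. 195.]
top handle_mid [ 0.558 -0.081  0.066] 0.62 [295. 205.]
top spigot_foot [ 0.56  -0.078  0.058] 0.72 [293. 204.]
top spigot_top [ 0.56  -0.076  0.064] 0.81 [293. 204.]
top spigot_top [0.427 0.325 0.023] 0.65 [134. 253.]
top shaker [0.61  0.356 0.025] 0.63 [126. 182.]
top shaker [ 0.639 -0.032  0.092] 0.56 [276. 171.]
top keeper [ 0.642 -0.031  0.092] 0.78 [276. 169.]
top bottle_a_mid [ 0.71  -0.069  0.191] 0.56 [296. 132.]
top bottle_a_mid [ 0.703 -0.24   0.098] 0.56 [363. 146.]
top round_knob_mid [0.61  0.352 0.026] 0.79 [127. 182.]
top round_knob_mid [ 0.644 -0.031  0.092] 0.67 [276. 168.]
top round_knob_mid [0.533 0.375 0.027] 0.55 [116. 211.]
top dish_mid [0.426 0.322 0.02 ] 0.77 [136. 254.]
top tube_rack [ 0.435 -0.278  0.032] 0.77 [371. 255.]
top pod_top [ 0.643 -0.034  0.089] 0.57 [277. 169.]
side [0.124 0.501 0.902] 383.52679324640513
side handle_mid [ 0.585 -0.345  0.026] 0.52 [328. 146.]
side spigot_foot [ 0.558 -0.076  0.061] 0.61 [282. 189.]
side spigot_top [ 0.558 -0.076  0.061] 0.68 [282. 189.]
side shaker [0.617 0.011 0.085] 0.67 [246. 190.]
side keeper [0.617 0.013 0.082] 0.73 [246. 191.]
side bottle_a_mid [ 0.693 -0.239  0.086] 0.79 [283. 134.]
side bottle_a_mid [ 0.708 -0.055  0.17 ] 0.75 [238. 141.]
side round_knob_mid [0.528 0.382 0.024] 0.55 [165. 315.]
side round_knob_mid [0.605 0.36  0.029] 0.54 [152. 287.]
side dish_mid [0.434 0.31  0.015] 0.57 [215. 321.]
side dish_mid [0.61  0.36  0.028] 0.4 [151. 286.]
side tube_rack [ 0.428 -0.268  0.038] 0.85 [356. 181.]
side pod_top [0.617 0.014 0.079] 0.72 [245. 192.]
1.1
```

View pics/top.png

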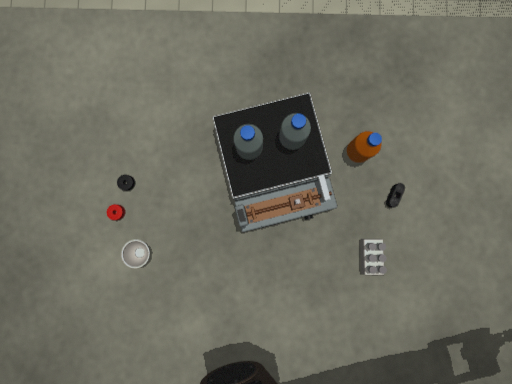

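View pics/side.png

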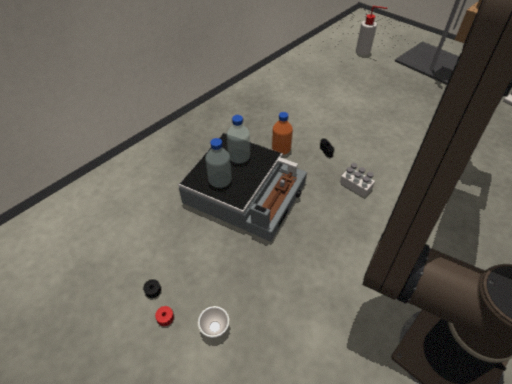

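The top view shows the black bar handle at (397,195). Also visible are the round black knob (126,182), the red knob (116,212), the dish (136,254), the rack (373,257) and the orange look-alike bottle (363,146). The spigot is on the rusty carriage at about (297,202), the keeper at (325,188) and the pod at (241,214). Could be taken for the handle: black knob (126,182), red knob (116,212), small black item on the shaker front (307,217). By its shape I choose (397,195), and I'll check it in a crop.

Run:
```python
from h import *
a=cv2.imread("pics/top.png")
h=cv2.resize(a[175:215,377:417],(400,400),interpolation=cv2.INTER_CUBIC)
s=cv2.resize(a[170:240,230:340],(1100//2+50,382),interpolation=cv2.INTER_CUBIC)
s=cv2.resize(a[172:237,228:343],(800,452),interpolation=cv2.INTER_CUBIC)
cv2.imwrite("pics/c1.png",s); 
im=np.zeros((400,800,3),np.uint8); im[:,:400]=h
b=cv2.imread("pics/side.png"); im[:,400:]=cv2.resize(b[155:215,255:315],(400,400),interpolation=cv2.INTER_CUBIC)
cv2.imwrite("pics/c2.png",im)
```

```text
(no output)
```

View pics/c1.png

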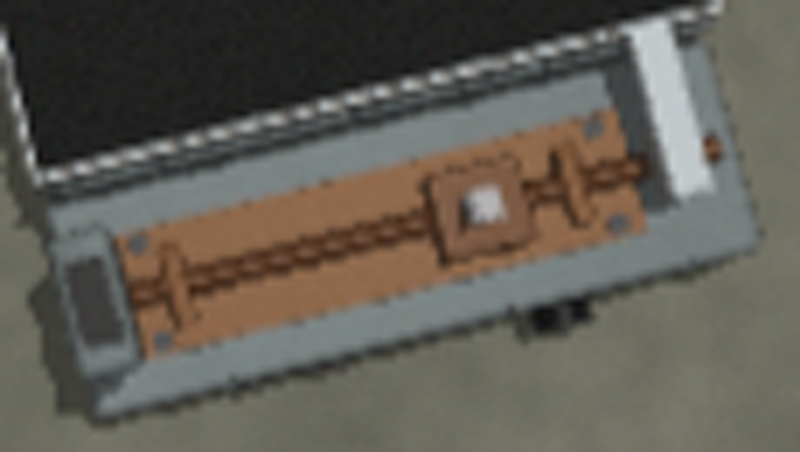

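View pics/c2.png

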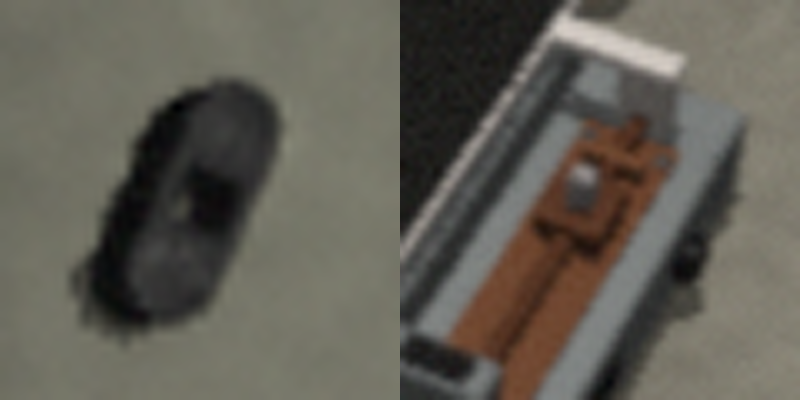

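Crop c1 shows the spigot tip at about (298.0,200.8) and the platform's front corners at (234.0,197.6) and (331.2,173.2). Crop c2 confirms the chosen part: an oblong black bar with a square bore near (397.3,195). It's the handle, not a knob.

Run:
```python
from h import *
from scipy.spatial.transform import Rotation as Ro
c1=ray("top",(234.0,197.6),.0915);c2=ray("top",(331.2,173.2),.0915)
d=c1-c2;print("front edge",c1,c2,np.linalg.norm(d),"yaw",np.degrees(np.arctan2(-d[0],d[1])))
yaw=np.arctan2(-d[0],d[1]);ex=np.array([np.cos(yaw),np.sin(yaw),0]);ey=np.array([-np.sin(yaw),np.cos(yaw),0])
o=(c1+c2)/2+.045*ex;o[2]=0
print("origin",o,"spigot pred t=0",o-.09*ex-.03*ey)
st=ray("top",(298.0,200.8),.084);print("spigot seen",st,"in shaker",(st-o)@ex,(st-o)@ey)
sd=(255+585/400*0,0)
us=(255+582*0+ (582-400)*60/400,155+175*60/400);s2=ray("side",us,.084);print("side spigot",us,s2,(s2-o)@ex,(s2-o)@ey)
for n,uv in(("A",(298,121)),("B",(247,132)),("orange",(375,139))):
  p=ray("top",uv,.237 if n!="orange" else .145);print(n,p,(p-o)@ex,(p-o)@ey)
# handle mask: top face grey
a=cv2.imread("pics/top.png");g=a[175:215,377:417].max(2)
big=cv2.resize(a[175:215,377:417],None,fx=10,fy=10,interpolation=cv2.INTER_CUBIC).astype(int)
hsv=big.max(2);print("bg",hsv[20,20],"top",hsv[130,230],hsv[280,170],"side",hsv[200,120])
e=ray("top",(377+23.8,175+12),.03);f=ray("top",(377+17.2,175+28.5),.03)
m=((hsv<85)).astype(np.uint8)
cn=max(cv2.findContours(m,0,2)[0],key=cv2.contourArea);r=cv2.minAreaRect(cn);print(r)
print("handle dir",np.degrees(np.arctan2(*(e-f)[[1,0]])))
for uv in((23.9,8.0),(16.3,32.0),(20.3,20)): print(ray("top",(377+uv[0],175+uv[1]),.03))
for uv in((325.8,139.5),(330,155)):print("side",ray("side",uv,.03))
s=get_state();R=Ro.from_quat(s["tcp_rot"]).as_matrix();print(R.round(3))
```

```text
front edge [0.57098517 0.06876284 0.0915    ] [ 0.63492657 -0.16526781  0.0915    ] 0.2426084285774243 yaw 15.281287802143128
origin [ 0.64636483 -0.03639237  0.        ] spigot pred t=0 [ 0.56745365 -0.0890519   0.        ]
spigot seen [ 0.56676935 -0.08625543  0.084     ] in shaker -0.08992307450531978 -0.027122053540071304
side spigot (282.3, 181.25) [ 0.56449899 -0.08368768  0.084     ] -0.09143640739478523 -0.024046716370147946
A [ 0.72178831 -0.06806074  0.237     ] 0.06441032153531699 -0.05042714636887017
B [0.6967174  0.03582447 0.237     ] 0.06760561123505658 0.056392686669418886
orange [ 0.70895545 -0.25509684  0.145     ] 0.0027363220936352374 -0.2274681166591263
bg 111 top 60 49 side 26
((178.15853881835938, 209.0731658935547), (140.17495727539062, 288.1723327636719), 24.775142669677734)
handle dir -22.326531988850448
[ 0.62123345 -0.35815132  0.03      ]
[ 0.55870379 -0.3376061   0.03      ]
[ 0.58988422 -0.34836443  0.03      ]
side [ 0.60777876 -0.3647276   0.03      ]
side [ 0.55395747 -0.31345955  0.03      ]
[[-0.     0.926  0.377]
 [ 0.     0.377 -0.926]
 [-1.     0.    -0.   ]]
```

```bash
cat > fit.py <<'E'
from h import *
from scipy.optimize import minimize
def stad(L,W,n=12):
    t=np.linspace(-np.pi/2,np.pi/2,n);r=W/2;h=L/2-r
    P=np.c_[h+r*np.cos(t),r*np.sin(t)];return np.r_[P,-P]
def pp(cam,P,x,y,yaw,z):
    c,s=np.cos(yaw),np.sin(yaw);Q=np.c_[x+P[:,0]*c-P[:,1]*s,y+P[:,0]*s+P[:,1]*c,np.full(len(P),z)]
    return np.array([proj(cam,q) for q in Q])
def fit_handle(cam,img,x0,z0,half=20,S=10):
    u0,v0=np.round(proj(cam,[x0[0],x0[1],z0+.015])).astype(int)-half
    g=img[v0:v0+2*half,u0:u0+2*half].max(2).astype(float)
    bg=np.median(g[0]);B=np.array([[-1,-1],[1,-1],[1,1],[-1,1]])*.0065
    def cost(p):
        m=np.full((2*half*S,)*2,bg,np.float32)
        f=lambda P,z:((pp(cam,P,*p,z)-[u0,v0]+.5)*S).astype(np.int32)
        a,b=f(stad(.068,.024),z0),f(stad(.068,.024),z0+.03)
        cv2.fillConvexPoly(m,cv2.convexHull(np.r_[a,b]),28);cv2.fillConvexPoly(m,b,55);cv2.fillConvexPoly(m,f(B,z0+.03),22)
        r=cv2.resize(m,(2*half,)*2,interpolation=cv2.INTER_AREA)-g
        return np.minimum(np.abs(r),25).mean()
    best=min((minimize(cost,[x0[0]+dx,x0[1]+dy,x0[2]+w],method="Nelder-Mead",options=dict(initial_simplex=np.array([x0[0]+dx,x0[1]+dy,x0[2]+w])+np.array([[0,0,0],[.005,0,0],[0,.005,0],[0,0,.1]]))) for dx,dy,w in((0,0,0),(.004,0,.1),(0,.004,-.1),(-.004,-.004,0))),key=lambda r:r.fun)
    return best.x,best.fun
E
python3 - <<'E'
from fit import *
a=cv2.imread("pics/top.png")
x,f=fit_handle("top",a,[.59,-.348,-.35],0);print("handle",x[:2],np.degrees(x[2]),f)
b=cv2.imread("pics/side.png")
x,f=fit_handle("side",b,[.59,-.348,-.35],0);print("handle side",x[:2],np.degrees(x[2]),f)
# rim line
g=a.max(2).astype(float);pts=[]
for u in range(238,322):
    v0=197.6-(u-234)*24.4/97.2;vs=np.arange(int(v0)-4,int(v0)+5);w=np.maximum(g[vs,u]-np.median(g[vs,u]),0)
    pts.append((u,(w*vs).sum()/w.sum()))
P=np.float32(pts);vx,vy,px,py=cv2.fitLine(P,cv2.DIST_HUBER,0,.01,.01).ravel()
p1=ray("top",(px-40*vx,py-40*vy),.0915);p2=ray("top",(px+40*vx,py+40*vy),.0915);d=p1-p2
print("yaw rim",np.degrees(np.arctan2(-d[0],d[1])))
# apron front edge: bolt-plate (rust) mask
hsv=cv2.cvtColor(a,cv2.COLOR_BGR2HSV);m=((hsv[...,1]>90)&(hsv[...,0]<20)).astype(np.uint8);m[:,:236]=0;m[:190]=0;m[:,335:]=0;m[225:]=0
r=cv2.boxPoints(cv2.minAreaRect(cv2.findNonZero(m)));q=np.array([ray("top",p,.05) for p in r]);print(q.round(4))
for i in range(4):
    d=q[i]-q[i-1];print(np.linalg.norm(d).round(4),np.degrees(np.arctan2(-d[0],d[1])))
# platform rear and left rim corners
for uv in((215.5,116),(310,94.5)):print(ray("top",uv,.0915))
E
```

```text
Traceback (most recent call last):
  File "fit.py", line 20, in fit_handle
    best=min((minimize(cost,[x0[0]+dx,x0[1]+dy,x0[2]+w],method="Nelder-Mead",options=dict(initial_simplex=np.array([x0[0]+dx,x0[1]+dy,x0[2]+w])+np.array([[0,0,0],[.005,0,0],[0,.005,0],[0,0,.1]]))) for dx,dy,w in((0,0,0),(.004,0,.1),(0,.004,-.1),(-.004,-.004,0))),key=lambda r:r.fun)
  File "fit.py", line 20, in <genexpr>
    best=min((minimize(cost,[x0[0]+dx,x0[1]+dy,x0[2]+w],method="Nelder-Mead",options=dict(initial_simplex=np.array([x0[0]+dx,x0[1]+dy,x0[2]+w])+np.array([[0,0,0],[.005,0,0],[0,.005,0],[0,0,.1]]))) for dx,dy,w in((0,0,0),(.004,0,.1),(0,.004,-.1),(-.004,-.004,0))),key=lambda r:r.fun)
              ~~~~~~~~^^^^^^^^^^^^^^^^^^^^^^^^^^^^^^^^^^^^^^^^^^^^^^^^^^^^^^^^^^^^^^^^^^^^^^^^^^^^^^^^^^^^^^^^^^^^^^^^^^^^^^^^^^^^^^^^^^^^^^^^^^^^^^^^^^^^^^^^^^^^^^^^^^^^^^^^^^^^^^^^^^^^^^^^^^^^^^
  File "fit.py", line 16, in cost
    a,b=f(stad(.068,.024),z0),f(stad(.068,.024),z0+.03)
        ~^^^^^^^^^^^^^^^^^^^^
  File "fit.py", line 15, in <lambda>
    f=lambda P,z:((pp(cam,P,*p,z)-[u0,v0]+.5)*S).astype(np.int32)
                   ~~^^^^^^^^^^^^
  File "fit.py", line 8, in pp
    return np.array([proj(cam,q) for q in Q])
                     ~~~~^^^^^^^
  File "h.py", line 4, in proj
    c=calibration(cam); p=np.array(c["intrinsics"])@(np.array(c["R"])@np.array(X)+np.array(c["t"])); return p[:2]/p[2]
ValueError: time passes only in moves, steps and waits
```

```bash
sed -i 's/^from plant import \*/from plant import get_state,read_camera,sign_off,recognise,grip_depth\nimport plant,functools\ncalibration=functools.lru_cache(None)(lambda n:plant.calibration(n))/' h.py
cat > m.py <<'E'
from fit import *
a=cv2.imread("pics/top.png")
x,f=fit_handle("top",a,[.59,-.348,-.35],0);print("handle",x[:2],np.degrees(x[2]),f)
b=cv2.imread("pics/side.png")
x,f=fit_handle("side",b,[.59,-.348,-.35],0);print("handle side",x[:2],np.degrees(x[2]),f)
g=a.max(2).astype(float);pts=[]
for u in range(238,322):
    v0=197.6-(u-234)*24.4/97.2;vs=np.arange(int(v0)-4,int(v0)+5);w=np.maximum(g[vs,u]-np.median(g[vs,u]),0)
    pts.append((u,(w*vs).sum()/w.sum()))
P=np.float32(pts);vx,vy,px,py=cv2.fitLine(P,cv2.DIST_HUBER,0,.01,.01).ravel()
p1=ray("top",(px-40*vx,py-40*vy),.0915);p2=ray("top",(px+40*vx,py+40*vy),.0915);d=p1-p2
print("yaw rim",np.degrees(np.arctan2(-d[0],d[1])))
hsv=cv2.cvtColor(a,cv2.COLOR_BGR2HSV);m=((hsv[...,1]>90)&(hsv[...,0]<20)).astype(np.uint8);m[:,:236]=0;m[:190]=0;m[:,335:]=0;m[225:]=0
r=cv2.boxPoints(cv2.minAreaRect(cv2.findNonZero(m)));q=np.array([ray("top",p,.05) for p in r]);print(q.round(4))
for i in range(4):
    d=q[i]-q[i-1];print(np.linalg.norm(d).round(4),np.degrees(np.arctan2(-d[0],d[1])))
for uv in((215.5,116),(310,94.5)):print(ray("top",uv,.0915))
E
python3 m.py
```

```text
handle [ 0.59005652 -0.3471022 ] -23.52686289313069 5.026599966287613
handle side [ 0.59031935 -0.34821489] -25.04876652230866 5.949224939346314
yaw rim 15.306349776876685
[[ 0.5537  0.0457  0.05  ]
 [ 0.6124 -0.1655  0.05  ]
 [ 0.5689 -0.1767  0.05  ]
 [ 0.5107  0.0336  0.05  ]]
0.0447 -74.27321643994173
0.2192 -164.46880680203606
0.0449 104.5325723739409
0.2182 15.460814307549873
[0.77087311 0.11946256 0.0915    ]
[ 0.83002822 -0.11244901  0.0915    ]
```

Call:
servo_tool:
  deltas:
    - [[0.2,0.18,0,-0.034],[0.4,0.36,-0.1,-0.068],[0.6,0.54,-0.2,-0.102],[0.8,0.72,-0.25,-0.136],[1,0.9,-0.3,-0.17]]
  claw: 0
  force: 60

```text
time: 1.6
eef_pos: [0.3553, -0.5343, 0.2009]
tcp_rot: [0.47, 0.529, -0.47, 0.528]
contact_force: [-0.8, 0.4, 0.9]
opening: 0.496
```

Call:
servo_tool:
  deltas:
    - [[0.2,0.18,0,-0.034],[0.4,0.36,0,-0.068],[0.6,0.54,0,-0.102],[0.8,0.72,0,-0.136],[1,0.9,0,-0.17]]

```text
time: 2.1
eef_pos: [0.4555, -0.4443, 0.2015]
tcp_rot: [-0.536, -0.461, 0.536, -0.461]
contact_force: [0.4, 0.4, 0.3]
opening: 0.499
```

Call:
servo_tool:
  deltas:
    - [[0.2,0.18,0,-0.034],[0.4,0.36,0,-0.068],[0.6,0.54,0,-0.102],[0.8,0.72,0,-0.136],[1,0.9,0,-0.17]]

```text
time: 2.6
eef_pos: [0.5555, -0.3543, 0.2015]
tcp_rot: [0.593, 0.386, -0.593, 0.386]
contact_force: [-0.4, -1.4, -0.4]
opening: 0.499
```

Call:
servo_tool:
  deltas:
    - [[0.12,0.03,-0.2,0],[0.24,0.06,-0.4,0],[0.355,0.07,-0.6,0],[0.355,0.07,-0.8,0],[0.355,0.07,-0.9,0]]

```text
time: 3.1
eef_pos: [0.5895, -0.3472, 0.1088]
tcp_rot: [-0.592, -0.388, 0.592, -0.385]
contact_force: [-0.2, -0.3, -1.5]
opening: 0.501
```

Call:
servo_tool:
  deltas:
    - [[0,0,-0.25,0],[0,0,-0.5,0],[0,0,-0.75,0],[0,0,-0.9,0],[0,0,-1,0]]

```text
time: 3.6
eef_pos: [0.5896, -0.348, 0.0102]
tcp_rot: [-0.592, -0.387, 0.592, -0.386]
contact_force: [-0.6, 0.3, 0.1]
opening: 0.501
```

Run:
```python
from h import *
from scipy.spatial.transform import Rotation as Ro
s=get_state();z=Ro.from_quat(s["tcp_rot"]).as_matrix()[:,2];print(s["eef_pos"],np.degrees(np.arctan2(z[1],z[0])),s["contact_force"],s["opening"])
im=read_camera("side");cv2.imwrite("pics/g.png",cv2.resize(im[90:190,270:390],(720,600),interpolation=cv2.INTER_CUBIC))
```

```text
[ 0.58964278 -0.34795515  0.01015057] -113.75224206246652 [-0.60267192  0.2854595   0.14375268] 0.5014619995536108
```

View pics/g.png

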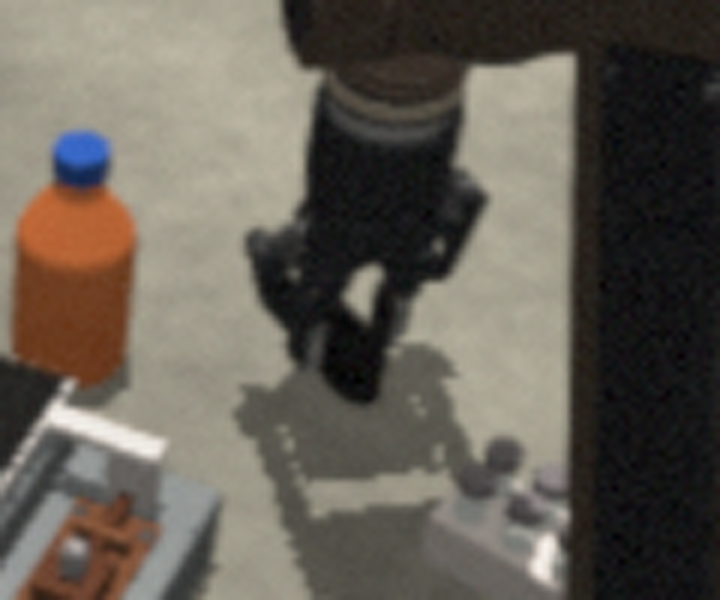

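The handle's near end shows at about (350,370), between the fingers. I'll go 5 mm lower and close.

Call:
servo_tool:
  deltas:
    - [[0,0,-0.03,0],[0,0,-0.05,0],[0,0,-0.05,0],[0,0,-0.05,0],[0,0,-0.05,0]]

```text
time: 4.15
eef_pos: [0.5905, -0.3484, 0.0071]
tcp_rot: [0.592, 0.386, -0.592, 0.387]
contact_force: [0.7, 0.6, -0.4]
opening: 0.503
```

Call:
servo_tool:
  deltas:
    - [[0,0,0,0],[0,0,0,0],[0,0,0,0],[0,0,0,0],[0,0,0,0]]
  claw: -1
  force: 60

```text
time: 4.65
eef_pos: [0.5905, -0.3484, 0.0069]
tcp_rot: [0.592, 0.386, -0.592, 0.387]
contact_force: [1.3, -0.3, 2.9]
opening: 0.266
```

Call:
servo_tool:
  deltas:
    - [[0,0,0,0],[0,0,0.2,0],[0,0,0.5,0],[0,0,0.8,0],[0,0,1,0]]

```text
time: 5.15
eef_pos: [0.5902, -0.3481, 0.1076]
tcp_rot: [0.592, 0.386, -0.592, 0.387]
contact_force: [1.3, -0.5, -0.1]
opening: 0.27
```

Call:
servo_tool:
  deltas:
    - [[0,0.1,0.1,0.03],[0,0.3,0.2,0.06],[0,0.5,0.3,0.09],[0,0.7,0.3,0.12],[0,0.9,0.3,0.15]]

```text
time: 5.65
eef_pos: [0.5898, -0.2562, 0.1357]
tcp_rot: [-0.542, -0.455, 0.542, -0.454]
contact_force: [0.5, 0.3, -0.7]
opening: 0.268
```

Call:
servo_tool:
  deltas:
    - [[-0.02,0.2,0,0.03],[-0.05,0.4,0,0.06],[-0.07,0.6,0,0.09],[-0.1,0.8,0,0.12],[-0.12,0.9,0,0.15]]

```text
time: 6.15
eef_pos: [0.5776, -0.1656, 0.1361]
tcp_rot: [0.484, 0.516, -0.484, 0.515]
contact_force: [-0.4, -1.0, -1.4]
opening: 0.271
```

Call:
servo_tool:
  deltas:
    - [[-0.02,0.2,0,0.03],[-0.05,0.4,0,0.06],[-0.07,0.6,-0.05,0.09],[-0.1,0.8,-0.1,0.12],[-0.12,0.83,-0.15,0.134]]

```text
time: 6.65
eef_pos: [0.5655, -0.0822, 0.121]
tcp_rot: [0.428, 0.564, -0.427, 0.563]
contact_force: [0.0, -0.1, -1.1]
opening: 0.269
```

```bash
cat > look.py <<'E'
import sys
from fit import *
from scipy.spatial.transform import Rotation as Ro
n=sys.argv[1]
s=get_state();z=Ro.from_quat(s["tcp_rot"]).as_matrix()[:,2];p=s["eef_pos"];print(s["time"],p,np.degrees(np.arctan2(z[1],z[0])),s["contact_force"],s["opening"])
a=read_camera("top");b=read_camera("side");cv2.imwrite(f"pics/{n}t.png",a);cv2.imwrite(f"pics/{n}s.png",b)
im=np.hstack([cv2.resize(a[165:240,225:325],(400,300),interpolation=3),cv2.resize(b[130:220,225:345],(400,300),interpolation=3)])
cv2.imwrite(f"pics/{n}.png",im)
for q in("handle_mid","spigot_top"):
  for c in("top","side"):
    for r in recognise(c,q)[:2]:print(c,q,np.round(r["at"],3),round(r["p"],2),proj(c,r["at"]).round(1))
E
python3 look.py n1
```

```text
6.65 [ 0.56549954 -0.08218036  0.12099448] -74.37795530489753 [ 0.00338124 -0.12154983 -1.09258736] 0.2689590458476473
side spigot_top [ 0.557 -0.068  0.062] 0.62 [280.3 190.6]
```

View pics/n1.png

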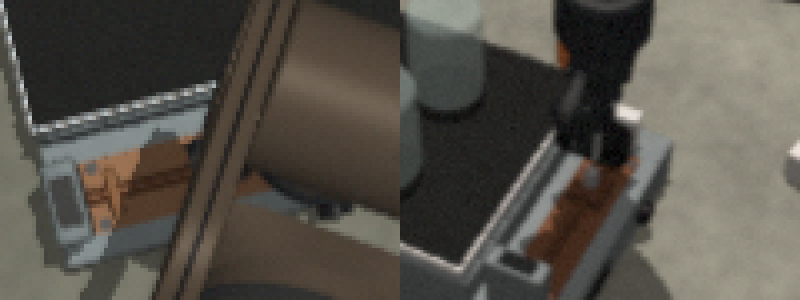

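Call:
servo_tool:
  deltas:
    - [[0.01,-0.03,-0.05,-0.003],[0.01,-0.03,-0.1,-0.003],[0.01,-0.03,-0.15,-0.003],[0.01,-0.03,-0.2,-0.003],[0.01,-0.03,-0.22,-0.003]]

```text
time: 7.45
eef_pos: [0.5666, -0.088, 0.0982]
tcp_rot: [0.43, 0.562, -0.43, 0.561]
contact_force: [-0.2, -0.0, -1.1]
opening: 0.267
```

Run:
```python
from h import *
b=read_camera("side");a=cv2.imread("pics/side.png")
s=(slice(150,210),slice(250,320))
cv2.imwrite("pics/n2.png",np.hstack([cv2.resize(a[s],(400,343),interpolation=3),cv2.resize(b[s],(400,343),interpolation=3)]))
```

```text
(no output)
```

View pics/n2.png

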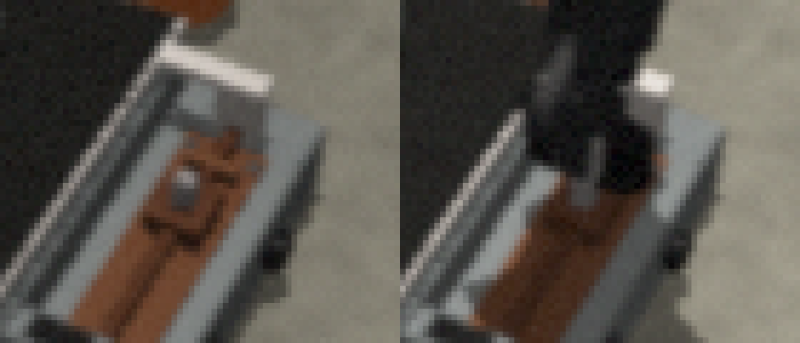

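The spigot still shows under the handle at crop (583,190), with the handle about centred over it. I'll nudge by the estimate and go down gently.

Call:
servo_tool:
  deltas:
    - [[-0.005,0.02,-0.02,0],[-0.005,0.02,-0.04,0],[-0.005,0.02,-0.06,0],[-0.005,0.02,-0.07,0],[-0.005,0.02,-0.07,0]]

```text
time: 8.0
eef_pos: [0.5666, -0.0861, 0.0922]
tcp_rot: [0.43, 0.561, -0.43, 0.561]
contact_force: [-0.4, 0.3, -0.9]
opening: 0.269
```

Call:
servo_tool:
  deltas:
    - [[0,0,-0.01,0],[0,0,-0.02,0],[0,0,-0.03,0],[0,0,-0.03,0],[0,0,-0.03,0]]

```text
time: 8.5
eef_pos: [0.5666, -0.0861, 0.0893]
tcp_rot: [0.43, 0.561, -0.43, 0.561]
contact_force: [0.2, -0.6, -1.6]
opening: 0.27
```

Call:
servo_tool:
  deltas:
    - [[0,0,-0.01,0],[0,0,-0.02,0],[0,0,-0.03,0],[0,0,-0.03,0],[0,0,-0.03,0]]

```text
time: 9.0
eef_pos: [0.5666, -0.0861, 0.0862]
tcp_rot: [0.43, 0.561, -0.43, 0.561]
contact_force: [-0.8, -0.1, -1.1]
opening: 0.271
```

Call:
servo_tool:
  deltas:
    - [[0,0,-0.01,0],[0,0,-0.02,0],[0,0,-0.03,0],[0,0,-0.03,0],[0,0,-0.03,0]]

```text
time: 9.5
eef_pos: [0.5666, -0.0861, 0.0832]
tcp_rot: [0.43, 0.561, -0.43, 0.561]
contact_force: [0.4, 0.9, -0.9]
opening: 0.268
```

Call:
servo_tool:
  deltas:
    - [[0,0,-0.02,0],[0,0,-0.04,0],[0,0,-0.06,0],[0,0,-0.07,0],[0,0,-0.07,0]]

```text
time: 10.0
eef_pos: [0.5665, -0.086, 0.076]
tcp_rot: [0.43, 0.561, -0.43, 0.561]
contact_force: [0.0, 0.2, -0.7]
opening: 0.271
```

Call:
servo_tool:
  deltas:
    - [[0,0,-0.01,0],[0,0,-0.02,0],[0,0,-0.03,0],[0,0,-0.04,0],[0,0,-0.04,0]]

```text
time: 10.5
eef_pos: [0.5668, -0.0861, 0.0728]
tcp_rot: [0.43, 0.561, -0.43, 0.561]
contact_force: [-1.3, -0.5, 3.0]
opening: 0.265
```

Seated: contact at the expected height. Now the first pull along +y of the shaker, (-0.264, 0.965).

Call:
servo_tool:
  deltas:
    - [[-0.005,0.02,0,0],[-0.01,0.04,0,0],[-0.015,0.06,0,0],[-0.021,0.08,0,0],[-0.026,0.097,0,0]]

```text
time: 11.0
eef_pos: [0.5644, -0.0775, 0.0728]
tcp_rot: [0.43, 0.56, -0.431, 0.562]
contact_force: [-0.5, -6.5, 2.2]
opening: 0.265
```

Call:
servo_tool:
  deltas:
    - [[-0.003,0.01,0,0],[-0.005,0.02,0,0],[-0.008,0.03,0,0],[-0.01,0.035,0,0],[-0.01,0.035,0,0]]

```text
time: 11.5
eef_pos: [0.5635, -0.0741, 0.0728]
tcp_rot: [0.429, 0.56, -0.431, 0.562]
contact_force: [-1.2, -5.4, 2.3]
opening: 0.266
```

Call:
servo_tool:
  deltas:
    - [[-0.003,0.01,0,0],[-0.005,0.02,0,0],[-0.005,0.02,0,0],[-0.005,0.02,0,0],[-0.005,0.02,0,0]]

```text
time: 12.0
eef_pos: [0.563, -0.0725, 0.0728]
tcp_rot: [0.429, 0.56, -0.431, 0.562]
contact_force: [-1.0, -6.9, 1.4]
opening: 0.266
```

Call:
servo_tool:
  deltas:
    - [[-0.003,0.01,0,0],[-0.005,0.02,0,0],[-0.005,0.02,0,0],[-0.005,0.02,0,0],[-0.005,0.02,0,0]]

```text
time: 12.5
eef_pos: [0.5628, -0.0717, 0.0729]
tcp_rot: [0.429, 0.559, -0.431, 0.563]
contact_force: [-0.7, -9.5, -0.2]
opening: 0.27
```

Call:
servo_tool:
  deltas:
    - [[0.008,-0.03,0,0],[0.016,-0.06,0,0],[0.024,-0.09,0,0],[0.032,-0.12,0,0],[0.038,-0.14,0,0]]

```text
time: 13.0
eef_pos: [0.5651, -0.0803, 0.0728]
tcp_rot: [0.431, 0.563, -0.429, 0.559]
contact_force: [-4.5, 6.4, 7.7]
opening: 0.27
```

Call:
servo_tool:
  deltas:
    - [[0.003,-0.01,0,0],[0.005,-0.02,0,0],[0.008,-0.03,0,0],[0.01,-0.035,0,0],[0.01,-0.035,0,0]]

```text
time: 13.5
eef_pos: [0.5661, -0.0839, 0.0728]
tcp_rot: [0.431, 0.563, -0.43, 0.559]
contact_force: [-4.4, 4.2, 7.2]
opening: 0.27
```

Call:
servo_tool:
  deltas:
    - [[0.003,-0.01,0,0],[0.005,-0.02,0,0],[0.005,-0.02,0,0],[0.005,-0.02,0,0],[0.005,-0.02,0,0]]

```text
time: 14.0
eef_pos: [0.5668, -0.0864, 0.0728]
tcp_rot: [0.431, 0.563, -0.43, 0.56]
contact_force: [-3.6, 3.6, 7.2]
opening: 0.268
```

Call:
servo_tool:
  deltas:
    - [[0.003,-0.01,0,0],[0.005,-0.02,0,0],[0.005,-0.02,0,0],[0.005,-0.02,0,0],[0.005,-0.02,0,0]]

```text
time: 14.5
eef_pos: [0.5674, -0.0883, 0.0728]
tcp_rot: [0.431, 0.562, -0.43, 0.56]
contact_force: [-3.6, 3.3, 6.0]
opening: 0.267
```

Call:
servo_tool:
  deltas:
    - [[0.003,-0.01,0,0],[0.005,-0.02,0,0],[0.005,-0.02,0,0],[0.005,-0.02,0,0],[0.005,-0.02,0,0]]

```text
time: 15.0
eef_pos: [0.5679, -0.0901, 0.0728]
tcp_rot: [0.431, 0.563, -0.43, 0.56]
contact_force: [-4.0, 4.7, 6.4]
opening: 0.264
```

Call:
servo_tool:
  deltas:
    - [[0.003,-0.01,0,0],[0.005,-0.02,0,0],[0.005,-0.02,0,0],[0.005,-0.02,0,0],[0.005,-0.02,0,0]]

```text
time: 15.5
eef_pos: [0.5679, -0.0903, 0.0728]
tcp_rot: [0.432, 0.564, -0.429, 0.558]
contact_force: [-4.3, 9.6, 8.4]
opening: 0.268
```

The zero stop is reached. Second pull.

Call:
servo_tool:
  deltas:
    - [[-0.01,0.04,0,0],[-0.02,0.08,0,0],[-0.029,0.11,0,0],[-0.037,0.14,0,0],[-0.045,0.17,0,0]]

```text
time: 16.0
eef_pos: [0.5647, -0.0785, 0.0729]
tcp_rot: [0.43, 0.56, -0.431, 0.562]
contact_force: [-2.9, -4.6, 3.8]
opening: 0.267
```

Call:
servo_tool:
  deltas:
    - [[-0.005,0.02,0,0],[-0.011,0.04,0,0],[-0.014,0.05,0,0],[-0.014,0.05,0,0],[-0.014,0.05,0,0]]

```text
time: 16.5
eef_pos: [0.5633, -0.0734, 0.0728]
tcp_rot: [0.43, 0.561, -0.43, 0.562]
contact_force: [-2.8, -5.7, 4.5]
opening: 0.272
```

Call:
servo_tool:
  deltas:
    - [[-0.003,0.01,0,0],[-0.005,0.02,0,0],[-0.005,0.02,0,0],[-0.005,0.02,0,0],[-0.005,0.02,0,0]]

```text
time: 17.0
eef_pos: [0.563, -0.0723, 0.0728]
tcp_rot: [0.429, 0.56, -0.431, 0.563]
contact_force: [-1.4, -7.7, 2.3]
opening: 0.269
```

Call:
servo_tool:
  deltas:
    - [[-0.003,0.01,0,0],[-0.005,0.02,0,0],[-0.005,0.02,0,0],[-0.005,0.02,0,0],[-0.005,0.02,0,0]]

```text
time: 17.5
eef_pos: [0.5628, -0.0715, 0.0729]
tcp_rot: [0.429, 0.559, -0.431, 0.563]
contact_force: [-0.8, -11.5, 1.6]
opening: 0.265
```

Call:
servo_tool:
  deltas:
    - [[-0.003,0.01,0,0],[-0.005,0.02,0,0],[-0.005,0.02,0,0],[-0.005,0.02,0,0],[-0.005,0.02,0,0]]

```text
time: 18.0
eef_pos: [0.5626, -0.0708, 0.0729]
tcp_rot: [0.428, 0.559, -0.432, 0.564]
contact_force: [-1.3, -15.0, -0.4]
opening: 0.267
```

Hard stop again on the second pull. Back stroke.

Call:
servo_tool:
  deltas:
    - [[0.011,-0.04,0,0],[0.022,-0.08,0,0],[0.032,-0.12,0,0],[0.042,-0.16,0,0],[0.05,-0.19,0,0]]

```text
time: 18.5
eef_pos: [0.566, -0.0833, 0.0728]
tcp_rot: [0.431, 0.563, -0.43, 0.56]
contact_force: [-2.5, 2.5, 6.8]
opening: 0.269
```

Call:
servo_tool:
  deltas:
    - [[0.005,-0.02,0,0],[0.01,-0.04,0,0],[0.014,-0.05,0,0],[0.014,-0.05,0,0],[0.014,-0.05,0,0]]

```text
time: 19.0
eef_pos: [0.5674, -0.0882, 0.0728]
tcp_rot: [0.431, 0.562, -0.43, 0.56]
contact_force: [-4.7, 4.0, 7.5]
opening: 0.266
```

Call:
servo_tool:
  deltas:
    - [[0.003,-0.01,0,0],[0.005,-0.015,0,0],[0.005,-0.015,0,0],[0.005,-0.015,0,0],[0.005,-0.015,0,0]]

```text
time: 19.5
eef_pos: [0.5676, -0.0891, 0.0728]
tcp_rot: [0.431, 0.563, -0.429, 0.559]
contact_force: [-4.9, 4.9, 8.4]
opening: 0.264
```

Call:
servo_tool:
  deltas:
    - [[0.003,-0.01,0,0],[0.005,-0.02,0,0],[0.005,-0.02,0,0],[0.005,-0.02,0,0],[0.005,-0.02,0,0]]

```text
time: 20.0
eef_pos: [0.5679, -0.0902, 0.0728]
tcp_rot: [0.432, 0.564, -0.429, 0.558]
contact_force: [-5.4, 7.7, 9.2]
opening: 0.269
```

Call:
servo_tool:
  deltas:
    - [[-0.01,0.04,0,0],[-0.02,0.08,0,0],[-0.029,0.11,0,0],[-0.037,0.14,0,0],[-0.045,0.17,0,0]]

```text
time: 20.5
eef_pos: [0.5645, -0.0776, 0.0728]
tcp_rot: [0.43, 0.561, -0.43, 0.562]
contact_force: [-3.0, -4.2, 4.9]
opening: 0.266
```

Call:
servo_tool:
  deltas:
    - [[-0.006,0.02,0,0],[-0.012,0.04,0,0],[-0.017,0.06,0,0],[-0.017,0.06,0,0],[-0.017,0.06,0,0]]

```text
time: 21.0
eef_pos: [0.563, -0.0722, 0.0728]
tcp_rot: [0.429, 0.56, -0.431, 0.562]
contact_force: [-2.6, -6.4, 3.9]
opening: 0.27
```

Call:
servo_tool:
  deltas:
    - [[-0.003,0.01,0,0],[-0.005,0.02,0,0],[-0.008,0.03,0,0],[-0.008,0.03,0,0],[-0.008,0.03,0,0]]

```text
time: 21.5
eef_pos: [0.5627, -0.0713, 0.0728]
tcp_rot: [0.429, 0.559, -0.431, 0.564]
contact_force: [-1.2, -12.1, 1.8]
opening: 0.271
```

Stopped again (12 N). Back once more for the fourth pull, which must run.

Call:
servo_tool:
  deltas:
    - [[0.011,-0.04,0,0],[0.022,-0.08,0,0],[0.032,-0.12,0,0],[0.042,-0.16,0,0],[0.05,-0.19,0,0]]

```text
time: 22.0
eef_pos: [0.5665, -0.0851, 0.0728]
tcp_rot: [0.431, 0.562, -0.43, 0.56]
contact_force: [-3.8, 2.1, 7.6]
opening: 0.266
```

Call:
servo_tool:
  deltas:
    - [[0.005,-0.02,0,0],[0.01,-0.04,0,0],[0.014,-0.05,0,0],[0.014,-0.05,0,0],[0.014,-0.05,0,0]]

```text
time: 22.5
eef_pos: [0.5677, -0.0892, 0.0728]
tcp_rot: [0.431, 0.563, -0.429, 0.559]
contact_force: [-4.3, 4.9, 8.5]
opening: 0.264
```

Call:
servo_tool:
  deltas:
    - [[0.003,-0.01,0,0],[0.005,-0.02,0,0],[0.005,-0.02,0,0],[0.005,-0.02,0,0],[0.005,-0.02,0,0]]

```text
time: 23.0
eef_pos: [0.5679, -0.0902, 0.0728]
tcp_rot: [0.432, 0.563, -0.429, 0.558]
contact_force: [-4.9, 6.9, 10.5]
opening: 0.262
```

Call:
servo_tool:
  deltas:
    - [[-0.01,0.04,0,0],[-0.02,0.08,0,0],[-0.029,0.11,0,0],[-0.037,0.14,0,0],[-0.045,0.17,0,0]]

```text
time: 23.5
eef_pos: [0.5645, -0.0776, 0.0728]
tcp_rot: [0.43, 0.561, -0.43, 0.562]
contact_force: [-2.7, -3.1, 4.7]
opening: 0.268
```

Call:
servo_tool:
  deltas:
    - [[-0.006,0.02,0,0],[-0.012,0.04,0,0],[-0.017,0.06,0,0],[-0.022,0.08,0,0],[-0.022,0.08,0,0]]

```text
time: 24.0
eef_pos: [0.5621, -0.0689, 0.0728]
tcp_rot: [0.43, 0.561, -0.43, 0.561]
contact_force: [-4.1, -3.8, 6.4]
opening: 0.267
```

It runs. Draw it to the stop.

Call:
servo_tool:
  deltas:
    - [[-0.014,0.05,0,0],[-0.027,0.1,0,0],[-0.041,0.15,0,0],[-0.055,0.2,0,0],[-0.068,0.25,0,0]]

```text
time: 24.5
eef_pos: [0.5552, -0.0441, 0.0728]
tcp_rot: [0.43, 0.561, -0.43, 0.561]
contact_force: [-3.2, -4.0, 5.9]
opening: 0.27
```

Call:
servo_tool:
  deltas:
    - [[-0.008,0.03,0,0],[-0.016,0.06,0,0],[-0.024,0.09,0,0],[-0.03,0.11,0,0],[-0.03,0.11,0,0]]

```text
time: 25.0
eef_pos: [0.552, -0.0327, 0.0728]
tcp_rot: [0.43, 0.561, -0.43, 0.561]
contact_force: [-4.4, -2.8, 6.1]
opening: 0.27
```

Call:
servo_tool:
  deltas:
    - [[-0.005,0.02,0,0],[-0.01,0.04,0,0],[-0.01,0.04,0,0],[-0.01,0.04,0,0],[-0.01,0.04,0,0]]

```text
time: 25.5
eef_pos: [0.551, -0.0288, 0.0728]
tcp_rot: [0.43, 0.562, -0.43, 0.561]
contact_force: [-4.5, -2.6, 6.6]
opening: 0.268
```

Call:
servo_tool:
  deltas:
    - [[-0.005,0.02,0,0],[-0.008,0.03,0,0],[-0.008,0.03,0,0],[-0.008,0.03,0,0],[-0.008,0.03,0,0]]

```text
time: 26.0
eef_pos: [0.5508, -0.0282, 0.0728]
tcp_rot: [0.429, 0.56, -0.431, 0.563]
contact_force: [-2.4, -9.4, 3.6]
opening: 0.269
```

Call:
servo_tool:
  deltas:
    - [[-0.005,0.02,0,0],[-0.008,0.03,0,0],[-0.008,0.03,0,0],[-0.008,0.03,0,0],[-0.008,0.03,0,0]]

```text
time: 26.5
eef_pos: [0.5508, -0.028, 0.0728]
tcp_rot: [0.427, 0.559, -0.432, 0.565]
contact_force: [-1.8, -18.3, 1.3]
opening: 0.273
```

Call:
servo_tool:
  deltas:
    - [[0.003,-0.01,0,0],[0.005,-0.02,0,0],[0.008,-0.03,0,0],[0.01,-0.038,0,0],[0.01,-0.038,0,0]]

```text
time: 27.0
eef_pos: [0.5508, -0.0282, 0.0728]
tcp_rot: [0.429, 0.561, -0.431, 0.562]
contact_force: [-3.2, -7.6, 5.1]
opening: 0.269
```

Call:
servo_tool:
  deltas:
    - [[0,0,0,0],[0,0,0,0],[0,0,0,0],[0,0,0,0],[0,0,0,0]]
  claw: 0

```text
time: 27.5
eef_pos: [0.5506, -0.0263, 0.0721]
tcp_rot: [0.43, 0.561, -0.43, 0.561]
contact_force: [-0.4, -0.3, -1.1]
opening: 0.5
```

Call:
servo_tool:
  deltas:
    - [[0,0,0.05,0],[0,0,0.2,0],[0,0,0.4,0],[0,0,0.7,0],[0,0,1,0]]

```text
time: 28.0
eef_pos: [0.5506, -0.0267, 0.1745]
tcp_rot: [0.43, 0.561, -0.43, 0.561]
contact_force: [1.1, -0.2, 0.6]
opening: 0.505
```

Call:
servo_tool:
  deltas:
    - [[0,-0.2,0.1,0],[0,-0.4,0.2,0],[0,-0.6,0.3,0],[0,-0.8,0.4,0],[0,-1,0.5,0]]

```text
time: 28.5
eef_pos: [0.5508, -0.1275, 0.2245]
tcp_rot: [0.43, 0.561, -0.43, 0.562]
contact_force: [0.5, 0.6, -0.4]
opening: 0.5
```

Call:
servo_tool:
  deltas:
    - [[0,-0.2,0,0],[0,-0.4,0,0],[0,-0.6,0,0],[0,-0.8,0,0],[0,-1,0,0]]

```text
time: 29.0
eef_pos: [0.5508, -0.2277, 0.2239]
tcp_rot: [0.43, 0.561, -0.43, 0.562]
contact_force: [0.3, -0.5, -0.5]
opening: 0.498
```

Call:
servo_tool:
  deltas:
    - [[0,-0.2,0,0],[0,-0.4,0,0],[0,-0.6,0,0],[0,-0.8,0,0],[0,-1,0,0]]

```text
time: 29.5
eef_pos: [0.5506, -0.3284, 0.2222]
tcp_rot: [0.43, 0.561, -0.43, 0.561]
contact_force: [-0.1, 0.0, -0.4]
opening: 0.501
```

```bash
cat look.py | sed 's/225:325/225:345/;s/165:240/95:240/;s/(400,300)/(400,480)/;s/b\[130:220,225:345\],(400,480)/b[120:270,170:320],(400,480)/' > look2.py; python3 look2.py f1
python3 - <<'E'
from fit import *
for c in("top","side"):
    x,f=fit_handle(c,cv2.imread(f"pics/f1{c[0]}.png"),[.5505,-.028,.267],.066);print(c,x[:2],np.degrees(x[2]),f)
E
```

```text
29.5 [ 0.55058988 -0.32839306  0.22224037] -74.95698859872424 [-0.14379505  0.00677181 -0.40627197] 0.5005087582509449
top [0.55257805 0.00741936] 79.74588754200111 19.907481257915496
side [ 0.55329367 -0.02705635] 14.254759384701103 18.581112463474273Traceback (most recent call last):
  File "look2.py", line 7, in <module>
    im=np.hstack([cv2.resize(a[95:240,225:345],(400,480),interpolation=3),cv2.resize(b[130:220,225:345],(400,300),interpolation=3)])
    return _nx.concatenate(arrs, 1, dtype=dtype, casting=casting)
           ~~~~~~~~~~~~~~~^^^^^^^^^^^^^^^^^^^^^^^^^^^^^^^^^^^^^^^
ValueError: all the input array dimensions except for the concatenation axis must match exactly, but along dimension 0, the array at index 0 has size 480 and the array at index 1 has size 300
```

Run:
```python
from h import *
a=cv2.imread("pics/f1t.png");b=cv2.imread("pics/f1s.png")
cv2.imwrite("pics/f2.png",np.hstack([cv2.resize(a[95:240,220:340],(400,483),interpolation=3),cv2.resize(b[125:246,220:320],(400,483),interpolation=3)]))
```

```text
(no output)
```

View pics/f2.png

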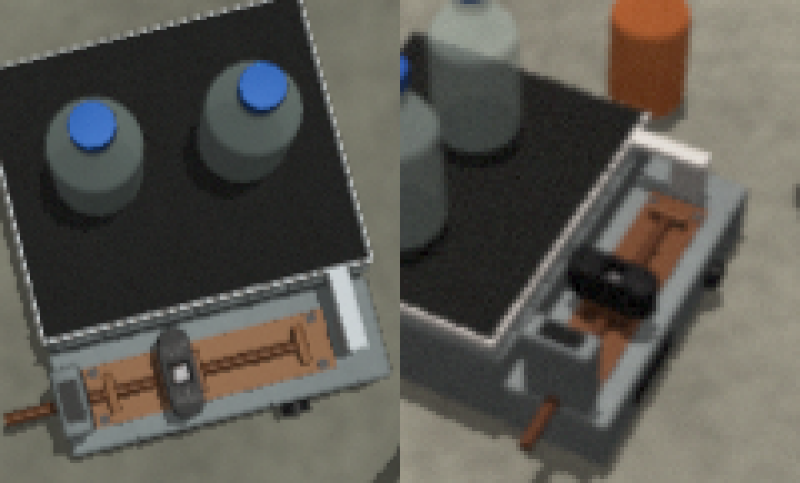

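The handle sits square on the carriage with the spigot in its bore (crop (181,373)). The rod has left the keeper and sticks out past the pod, and the bottles are upright. One last check is travel and bystanders by difference to the first picture.

Run:
```python
from h import *
yaw=np.radians(15.3);ex=np.array([np.cos(yaw),np.sin(yaw),0]);ey=np.array([-np.sin(yaw),np.cos(yaw),0]);o=np.array([.64636,-.03639,0])
p=ray("top",(220+181*.3,95+373*145/483),.084);print("spigot tip",p,(p-o)@ex,"travel",(p-o)@ey+.03)
a=cv2.imread("pics/top.png");b=cv2.imread("pics/f1t.png")
for n,(u,v,w,h) in dict(A=(295,128,22,24),B=(248,140,22,28),knob=(126,182,12,12),red=(116,212,12,12),dish=(136,254,20,20),rim=(232,150,20,40)).items():
    s=(slice(v-h,v+h),slice(u-w,u+w));f=lambda i:cv2.cvtColor(i[s],6).astype(np.float32)
    print(n,np.round(cv2.phaseCorrelate(f(a),f(b))[0],2),np.abs(f(a)-f(b)).mean().round(2))
sign_off();print(get_state()["time"])
```

```text
spigot tip [ 0.55063928 -0.02895977  0.084     ] -0.09036749084647026 travel 0.06242500348386125
A [ 0.45 -0.12] 3.13
B [ 0.52 -0.06] 2.95
knob [ 0.01 -0.11] 4.43
red [ 0.02 -0.09] 4.55
dish [-0.03  0.  ] 6.53
rim [-0.01 -0.  ] 3.44
the job is handed in; nothing more can be done
the job is handed in; nothing more can be done
```

The handle is seated on the spigot, the bolt is drawn to its stop, and I have handed the job in. It took about 30 s of the 67 s allowed.

**What I did:** I gripped the bar handle and fitted it down until contact came at the height expected for a full seat. I then worked the bolt to and fro between its end stops. It stopped hard on the first three pulls and ran on the fourth. I drew it until the force rose to 18 N, eased off, released the handle and moved the arm clear.

**Last checks:**
- **Bolt:** the travel measured from the top picture is 62.4 mm against the 62 mm stop. The rod is out of the keeper.
- **Handle:** the picture shows it square on the carriage with the spigot tip in its bore. Its final height is judged by eye, because my automatic outline fit failed on the final pictures: it gave a false result from the top camera and a poor one from the side.
- **Bystanders:** compared with the first picture, the knob and the dish show no shift (about 0.1 px or less). The bottles are upright but came out about 0.5 px (roughly 1 mm) off. The arm's shading had changed and I felt no contact near them, so this is probably not real movement, but I did not confirm that.

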